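Load the clay box and show its batch knob in the mirror

TASK

Log the batch of glaze tests: lift the tray by its red bar so that all three pieces slide into the wide middle compartment of the clay box, and set the tray back down. Then swing the spring-loaded mirror by its red peg until the camera, looking at the mirror's centre, sees the box's orange knob in the middle of the glass, and finish while still holding the mirror steady there for the photo. Leave everything else on the table where it stands.

Things in the scene. Friction and masses are not known exactly. Their poses are not given: they have to be found in the camera images.
- claybox: Grey fired-clay box, fixed, 300 x 160 mm (its x, y) with 8 mm walls; rim 120 mm above the table, the wall on its -y side 170 mm. Origin: centre of its underside. The wide middle compartment spans x -90 to 90 mm, y -72 to 72 mm of its frame, floor 8 mm up; small compartments at either end. The tray stands at its +y side.
- batch_knob (a point): Centre of the orange ball (36 mm diameter) that sticks out from the box's -y wall, 22 mm off the wall, 100 mm above the table.
- tray_hinge (a point): Middle of the tray's hinge line, 135 mm above the table, on the fixed tray stand; placed over the box, just inside its +y wall. Its x axis is the hinge line; its y axis, level, points away from the box along the flat tray to the handle.
- tray (a joint): Tilt of the aluminium tray (160 mm long, 142 mm wide, walls 26 mm high, open at the hinge end over the box, 0.35 kg): 0 = flat, resting on its stand; grows to 1.2 rad as the handle end is lifted. The pieces start to slide at 0.4 to 0.7 rad; the tray falls back flat if let go.
- tray_handle (a point): Middle of the red round bar, 12 mm thick and 80 mm clear between its struts, that lifts the tray. It runs parallel to the hinge line, 210 mm from it and 12 mm above it when flat, so 147 mm above the table; 50 mm of free space between bar and tray.
- blue_mid (a point): Middle of the blue glazed block, 34 x 28 x 28 mm, 14 mm above its underside. Loose on the tray, about 50 g, as the other two pieces.
- green_mid (a point): Middle of the green six-sided piece, 36 mm across corners, 28 mm high; 14 mm above its underside.
- white_mid (a point): A point in the white stepped piece, 30 x 30 mm and 32 mm high, 14 mm above its underside.
- station: Grey base plate (300 x 100 mm, 10 mm thick), fixed, that carries the mirror and the black camera. Origin: on the table under the mirror's upright swivel axis. The camera stands on its +x side and looks along its -x at the mirror.
- lens (a point): Front of the camera lens, 175 mm from the mirror's axis along the station's +x, 100 mm above the table. It looks level at the mirror's centre.
- mirror_axis (a point): Centre of the mirror's glass, on its upright swivel axis, 100 mm above the table. The glass is upright, 100 x 100 mm, in a wooden frame of 112 mm.
- mirror (a joint): Swivel angle of the mirror about the upright axis, anticlockwise seen from above, 0 to 1.3 rad. At 0 (rest stop) the glass faces 10 degrees anticlockwise of the station's +x, so 10 degrees to one side of the lens; at value q it faces 0.1745 + q. A spring turns it back to 0 (about 0.15 to 0.23 N m, 2 to 3 N at the peg).
- mirror_peg (a point): Grip point on the red upright peg, 14 mm thick, 190 mm above the table, 25 mm below the peg's top at 215 mm and 35 mm above the wooden arm that carries it; 75 mm behind the glass, straight back from its centre; turns with the mirror.
- sightline: Nothing to see or touch: the camera's line of sight after the mirror. Origin at the glass centre; its x axis is the level direction in which the camera's central ray leaves the mirror, 0.349 + 2q anticlockwise of the station's +x for joint value q. The camera sees the knob centred when this line runs through the knob.
- glaze_jar: Amber glass glaze jar, 64 mm wide, 90 mm high, loose; to be left alone. Origin: middle of its underside.
- water_cup: Blue ceramic cup, 76 mm wide, 85 mm high, loose; to be left alone. Origin: middle of its underside.
- clay_brush: Wooden-handled brush, 190 mm long, lying, loose; to be left alone. Origin: middle of its underside.
- rolling_pin: Wooden rolling pin with red handles, 300 mm long, 48 mm thick, loose; to be left alone. Origin: middle of its underside.
- slip_bowl: White ceramic bowl, 96 mm wide, 50 mm high, loose; to be left alone. Origin: middle of its underside.
- rib_scraper: Steel scraper with wooden handle, 260 mm long, lying, loose; to be left alone. Origin: middle of its underside.
Things that resemble listed ones, but are neither listed nor needed, are in the scene too. What is meant by the part that bears blue_mid is not pink, and is the smaller of those in its own colour.

How it is judged:
By the outcome, as a careful person would: the job done as asked, in the order asked, and still so for the second after the job is handed in, while the arm keeps its last pose, push and grip.
It also fails if it takes over 54 s, if anything falls off the work surface, if the arm or the gripper's body presses on something with over 40 N, if the wrist force passes 120 N, or if a joint passes its speed limit or range.

ROBOT

A 6-joint arm with a two-finger parallel gripper is mounted at the origin on the work surface. World frame = base frame: x ahead of the robot, y to its left, z up, the work surface at z = 0. Lengths are in mm, angles in degrees, forces in N, time in s.
With the tool pointing down it reaches from about 425 to 950 mm from the base axis. Payload 14.7 kg.
Tool frame: the origin (TCP) lies at the very end of the fingers, on their centre line; the grasp point (between the pads) lies 19 mm behind it (robot.pinch_z is the distance from the TCP to the grasp point, in mm); z points along the fingers, y is the line along which they close (so a half turn about z gives the same grasp; the last joint's range is limited). The gripper opens to 85 mm and grips with 20 to 120 N. Pads are 22 mm wide; open, the fingers measure 114 mm over their backs; the gripper's body (76 mm by 85 mm) begins 54 mm behind the grasp point. The pads swing forward as they close: fully open they stand 13 mm farther back than shut.
Start: joints at [-75.951, 27.513, 91.461, -0, 61.026, -2.67], TCP at [187.006, -622.512, 231.297] pointing down, gripper open.
Joint ranges: [-157.49, 157.49], [-46.99, 117.5], [13.45, 153.17], [-89.5, 269.5], [5.16, 153.95], [-167.48, 167.48]. Speed limits (degrees/s): [108.29, 108.29, 136.94, 172.46, 172.46, 172.46].

INTERFACE

Orientations are given as a 3x3 rotation matrix whose columns are the frame's x, y, z axes.
In Python, from bench import robot, gripper_to, sensors, read_camera, ticket, boxes_of, landmark_of gives the robot as it stands. Calls block until the motion is done:
- robot.goto(position, orientation): joint-space move of the TCP to a pose.
- robot.move_l(position, ori=None, rate=150, contact_N=None): straight line of the TCP; ori=None keeps the orientation; rate is the mean speed in mm/s. With contact_N (N) it stops when the force on the tool has changed by that much, and returns True; else False.
- robot.set_joints(angles): joint-space move.
- gripper_to(opening, grip_force=None): finger opening in mm; grip_force is the grip in N (None keeps the last); returns when the fingers have stopped.
- robot.wait(seconds).
- robot.ik(position, orientation): joint angles nearest the present ones, or None.
- sensors.read_state(): the state.
- read_camera(name): name is "side" or "top"; returns a dict with "frame" (384x512x3 uint8, red, green, blue), "camera_matrix" (3x3 intrinsics, pixels), "origin" and "orientation" of the camera in the world. Camera axes: x right, y up, looking along -z (the intrinsics and any distortion apply to the point x, -y, -z); pixel columns grow to the right and rows downward; lengths in mm; the calibration is good to about 2 mm. A picture is of the moment at which its call begins. There is no depth.
A pose or a line that the arm cannot do raises robot.PlanningError and nothing moves.
- ticket.sign_off(): hands the job in; it is judged then, once.
Trained networks look in the newest picture that a camera, given by its name, has taken for a name from the list of things; names that differ only in an ending like _2 or _b are one class to them, and where a whole thing is asked for, a point or a joint stands for the part that bears it (a point fixed in the world has none). Each returns a list of dicts, best first, with "confidence" (0 to 1); they miss things now and then, are a little off and sometimes report something else, mostly with a low value. They report only what shows in the picture. A call takes as long as a camera call. They do not tell look-alikes from the thing itself.
- boxes_of(name, camera): "box" ([left, top, right, bottom] in pixels, round what is visible of it).
- landmark_of(name, camera): "at" ([column, row] in pixels: a listed point, or the origin of a listed thing).
The state is a dict: "time_s": time; "joint_positions": joint angles; "qd": joint speeds; "tau": joint torques, N m; "eef_pos": TCP position; "eef_rot": TCP orientation; "wrist_force": force on the tool from outside, world axes, zero at the start; "wrist_torque": the same for the moment, N m; "gripper_width": finger opening in mm; "grasp_force": force on a finger pad.
Only numpy, scipy, OpenCV 4.12 (cv2) and the standard library are available. Lean on these libraries where they do the work, as an engineer would, in place of code of your own. Each camera call takes 0.05 s, during which the arm holds its last target. There are 200 camera calls.

## Working session

There is one attempt and no reset: what is moved stays moved. The work goes in short steps, each a Python script; the robot and the scene stay as the last script left them, time stands still between calls to the robot, and variables do not carry over. Pictures are saved under pics/ and viewed, at most 10 in all, crops included, and the job is handed in when it is done.

```bash
ls; mkdir -p pics; cat > h.py <<'E'
import numpy as np, cv2
from bench import robot, gripper_to, sensors, read_camera, ticket, boxes_of, landmark_of
def ray(c,px):
    K=c["camera_matrix"];p=np.linalg.inv(K)@[px[0],px[1],1]
    d=np.array(c["orientation"])@[p[0],-p[1],-p[2]]
    return np.array(c["origin"],float),d/np.linalg.norm(d)
def on_z(c,px,z):
    o,d=ray(c,px);return o+d*(z-o[2])/d[2]
def proj(c,P):
    q=np.array(c["orientation"]).T@(np.array(P)-c["origin"]);q=c["camera_matrix"]@[q[0],-q[1],-q[2]]
    return q[:2]/q[2]
E
python3 - <<'E'
from h import *
Z=dict(claybox=0,batch_knob=100,tray_hinge=135,tray_handle=147,blue_mid=None,green_mid=None,white_mid=None,station=0,lens=100,mirror_axis=100,mirror_peg=190,glaze_jar=0,water_cup=0,clay_brush=0,rolling_pin=0,slip_bowl=0,rib_scraper=0)
for n in("top","side"):
    c=read_camera(n);print(n,{k:(np.round(v,3).tolist() if k!="frame" else 0) for k,v in c.items()})
    cv2.imwrite(f"pics/{n}0.png",cv2.resize(c["frame"][:,:,::-1],(800,600),interpolation=cv2.INTER_CUBIC))
    for k,z in Z.items():
        z=151 if z is None else z
        print(k,[(np.round(l["at"],1).tolist(),round(l["confidence"],2),on_z(c,l["at"],z)[:2].round().tolist()) for l in landmark_of(k,n)[:4]])
s=sensors.read_state();print(s["time_s"])
E
```

```text
pics
top {'frame': 0, 'camera_matrix': [[406.059, 0.0, 258.939], [0.0, 406.059, 191.698], [0.0, 0.0, 1.0]], 'origin': [330.009, -12.305, 1610.633], 'orientation': [[0.01, 0.983, -0.182], [-1.0, 0.01, -0.0], [0.002, 0.182, 0.983]]}
claybox [([259.8, 205.0], 0.83, [574.0, -16.0]), ([199.4, 156.9], 0.22, [771.0, 234.0])]
batch_knob [([289.5, 201.8], 0.83, [573.0, -127.0])]
tray_hinge [([241.4, 199.4], 0.84, [574.0, 52.0])]
tray_handle [([187.3, 199.6], 0.85, [569.0, 249.0]), ([241.5, 200.9], 0.21, [567.0, 51.0])]
blue_mid [([200.3, 153.0], 0.61, [745.0, 208.0]), ([193.8, 234.4], 0.6, [442.0, 220.0]), ([228.9, 193.1], 0.58, [594.0, 98.0]), ([212.1, 256.7], 0.5, [364.0, 152.0])]
green_mid [([205.5, 198.3], 0.54, [574.0, 183.0]), ([333.6, 223.0], 0.46, [489.0, -282.0])]
white_mid [([226.8, 206.6], 0.42, [544.0, 104.0])]
station [([333.0, 224.6], 0.84, [499.0, -308.0])]
lens [([337.4, 172.6], 0.75, [687.0, -311.0]), ([304.0, 245.3], 0.45, [410.0, -180.0]), ([201.4, 154.7], 0.43, [753.0, 211.0])]
mirror_axis [([339.5, 220.9], 0.68, [502.0, -314.0])]
mirror_peg [([348.0, 236.7], 0.57, [437.0,
[... 1413 characters left out ...]
32.4, 142.1], 0.85, [682.0, -341.0]), ([167.7, 276.9], 0.39, [741.0, 338.0])]
mirror_axis [([281.7, 150.6], 0.89, [505.0, -303.0]), ([230.7, 145.4], 0.61, [684.0, -316.0]), ([261.6, 177.8], 0.51, [559.0, -120.0]), ([301.0, 196.5], 0.43, [435.0, -34.0])]
mirror_peg [([308.5, 125.2], 0.95, [421.0, -329.0])]
glaze_jar [([302.7, 193.2], 0.6, [424.0, -199.0])]
water_cup [([178.3, 234.7], 0.74, [787.0, 67.0])]
clay_brush [([182.3, 315.1], 0.76, [707.0, 362.0]), ([167.7, 275.3], 0.31, [776.0, 234.0])]
rolling_pin [([273.2, 145.9], 0.66, [544.0, -516.0])]
slip_bowl [([168.2, 274.1], 0.77, [775.0, 230.0])]
rib_scraper [([273.6, 351.5], 0.93, [481.0, 440.0]), ([177.2, 232.8], 0.34, [792.0, 58.0])]
1.8
```

View pics/top0.png

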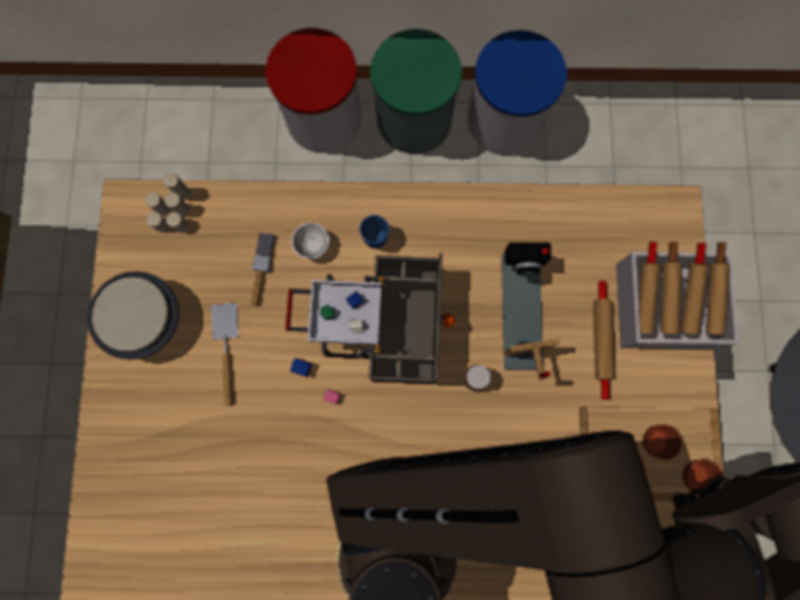

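View pics/side0.png

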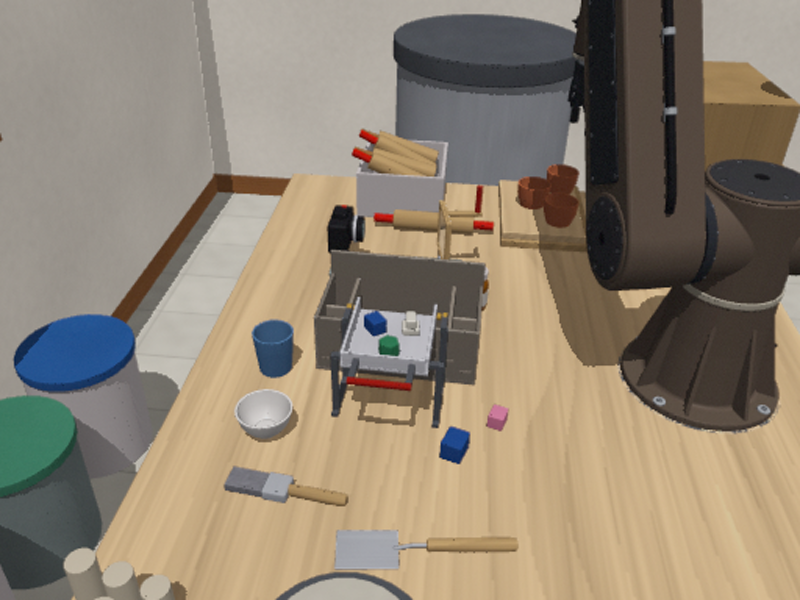

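Top view (800x600 picture): the tray is at (345,313) with its red bar at (290,309), and the box is at (405,318) with its knob at (448,321). The mirror is at (540,350) with its red peg at (545,375), and the camera is at (528,255).

Blue candidates: a small block on the tray at (355,299) and a larger block on the table at (301,367); the pink one is at (332,397). The tray block fits, being blue, smaller and lying on the tray. I'll confirm that in one crop and refine the geometry by segmentation.

```bash
cat > seg.py <<'E'
from h import *
from scipy.optimize import least_squares
def blobs(c,hues,lo,hi,smin=120,vmin=60,amin=4):
    f=cv2.cvtColor(cv2.resize(c["frame"],None,fx=1,fy=1),cv2.COLOR_RGB2HSV)
    m=np.zeros(f.shape[:2],np.uint8)
    for a,b in hues: m|=cv2.inRange(f,(a,smin,vmin),(b,255,255))
    k=np.zeros_like(m);k[lo[1]:hi[1],lo[0]:hi[0]]=255;m&=k
    n,l,st,ce=cv2.connectedComponentsWithStats(m)
    out=[]
    for i in range(1,n):
        if st[i,4]>=amin:
            ys,xs=np.nonzero(l==i);p=np.c_[xs,ys].astype(float);u,s,v=np.linalg.svd(p-p.mean(0),full_matrices=False)
            t=(p-p.mean(0))@v[0];out.append((int(st[i,4]),ce[i].round(2).tolist(),(p.mean(0)+v[0]*t.min()).round(1).tolist(),(p.mean(0)+v[0]*t.max()).round(1).tolist()))
    return out
E
python3 - <<'E'
from seg import *
R=[(0,6),(172,179)];O=[(5,16)]
T=read_camera("top");S=read_camera("side")
for n,c,bx in(("top",T,dict(bar=((178,180),(200,215)),knob=((280,195),(296,212)),peg=((340,230),(358,246)))),("side",S,dict(bar=((215,235),(270,255)),knob=((300,170),(320,200)),peg=((300,112),(315,140))))):
    for k,(lo,hi) in bx.items():
        z=dict(bar=147,knob=100,peg=195)[k]
        for b in blobs(c,R if k!="knob" else [(3,18)],lo,hi): print(n,k,b,[on_z(c,p,z)[:2].round(1).tolist() for p in b[1:]])
a=cv2.resize(T["frame"][165:265,170:300,::-1],None,fx=3,fy=3,interpolation=cv2.INTER_CUBIC)
b=cv2.resize(S["frame"][150:310,190:340,::-1],None,fx=2.6,fy=2.6,interpolation=cv2.INTER_CUBIC)
d=cv2.resize(T["frame"][150:250,280:370,::-1],None,fx=2.6,fy=2.6,interpolation=cv2.INTER_CUBIC)
I=np.zeros((600,800,3),np.uint8);I[:a.shape[0],:a.shape[1]]=a;I[:b.shape[0],400:400+b.shape[1]]=b[:, :400];I[310:310+d.shape[0],:d.shape[1]]=d
cv2.imwrite("pics/crop.png",I)
# joint fits
L={}
for n in("top","side"):
    for k in("batch_knob","tray_hinge","tray_handle","lens","mirror_axis","mirror_peg","station","claybox"):
        L[n,k]=[l["at"] for l in landmark_of(k,n)[:2] if l["confidence"]>.4]
C=dict(top=T,side=S)
def rt(p,l):
    c,s=np.cos(p[2]),np.sin(p[2]);return [p[0]+c*l[0]-s*l[1],p[1]+s*l[0]+c*l[1],l[2]]
def fit(model,p0):
    def res(p,full=False):
        r=[]
        for k,l in model(p).items():
            for n in C:
                q=proj(C[n],rt(p,l))
                for at in L[n,k]:
                    if np.linalg.norm(q-at)<12 or not full: 
                        e=q-at; r.append((n,k,e.round(1).tolist())) if full else r.extend(e)
        return r
    p=least_squares(res,p0,loss="cauchy",f_scale=1.0).x;print(p.round(3),res(p,True));return p
fit(lambda p:dict(batch_knob=(0,-102,100),tray_hinge=(0,p[3],135),tray_handle=(0,p[3]+210,147),claybox=(0,0,0)),[573,-25,0,65])
fit(lambda p:dict(station=(0,0,0),lens=(175,0,100),mirror_axis=(0,0,100),mirror_peg=(-75*np.cos(.1745),-75*np.sin(.1745),190)),[503,-310,0])
E
```

```text
top bar (49, [184.53, 197.67], [185.7, 185.0], [183.4, 210.0]) [[576.3, 259.8], [623.6, 257.5], [530.9, 261.9]]
top knob (8, [287.5, 195.0], [284.0, 195.0], [291.0, 195.0]) [[598.4, -120.0], [598.3, -106.7], [598.6, -133.2]]
top knob (150, [289.63, 205.42], [295.5, 198.4], [284.2, 212.0]) [[558.7, -127.8], [585.7, -150.1], [533.6, -107.4]]
top knob (4, [284.25, 198.75], [285.2, 198.4], [283.0, 199.2]) [[584.0, -107.7], [585.3, -111.2], [582.2, -102.9]]
top peg (10, [349.1, 239.1], [347.1, 239.4], [351.0, 238.8]) [[428.3, -326.6], [427.1, -319.6], [429.4, -333.2]]
side bar (202, [241.99, 245.11], [221.8, 242.9], [262.2, 247.3]) [[575.5, 258.6], [624.8, 256.6], [526.6, 260.5]]
side knob (24, [310.5, 182.92], [311.6, 179.2], [309.3, 187.1]) [[406.5, -111.2], [403.0, -133.1], [410.2, -87.3]]
side knob (4, [308.75, 197.0], [310.0, 196.0], [307.8, 197.8]) [[411.8, -33.9], [408.2, -39.6], [414.6, -29.4]]
side peg (53, [305.91, 126.83], [306.9, 118.9], [304.9, 135.1]) [[429.7, -305.4], [426.7, -367.3], [432.6, -244.9]]
[ 5.64638e+02 -2.45260e+01 -3.10000e-02  7.02040e+01] [('top', 'batch_knob', [-0.5, -0.0]), ('side', 'batch_knob', [-1.7, -3.1]), ('top', 'tray_hinge', [-1.6, 1.5]), ('side', 'tray_hinge', [0.7, -3.8]), ('top', 'tray_handle', [0.4, -0.4]), ('side', 'tray_handle', [-0.1, 0.1]), ('top', 'claybox', [2.8, -0.1])]
[ 5.00716e+02 -3.16362e+02 -1.10000e-02] [('top', 'station', [-0.1, 3.1]), ('side', 'station', [1.2, -1.5]), ('top', 'lens', [-0.5, 1.4]), ('side', 'lens', [-0.4, -1.3]), ('top', 'mirror_axis', [1.5, -2.1]), ('side', 'mirror_axis', [4.0, -4.4]), ('top', 'mirror_peg', [-0.3, -0.2]), ('side', 'mirror_peg', [-1.8, 1.3])]
```

View pics/crop.png

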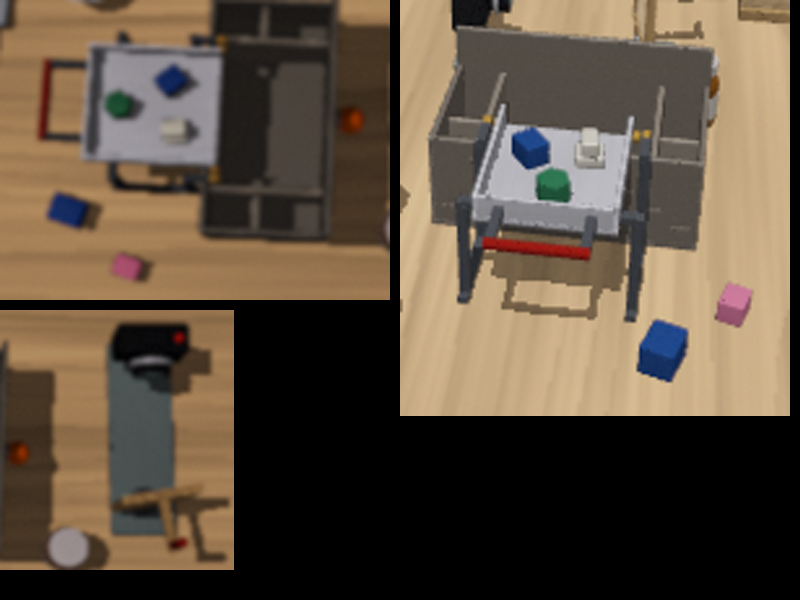

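The crop confirms it: the small blue block lies on the tray with the green and white pieces, while the blue block on the table is larger and stays put. From the bar ends, the bar is at (576,259,147) with yaw about -2.5°. I'll grasp it now.

```bash
cat > tray.py <<'E'
from h import *
yaw=-.043; yv=np.array([-np.sin(yaw),np.cos(yaw),0]); BAR=np.array([576,259,147.]); HINGE=BAR-210*yv-[0,0,12]
z=np.array([0,0,-1.])
def ori(y): return np.c_[np.cross(y,z),y,z]
def tcp(th): return HINGE+yv*(210*np.cos(th)-12*np.sin(th))+np.array([0,0,210*np.sin(th)+12*np.cos(th)-robot.pinch_z])
E
python3 - <<'E'
from tray import *
for s in(1,-1): print(s,[None if (q:=robot.ik(tcp(t),ori(s*yv))) is None else np.round(q).tolist() for t in(0,.5,1.1)])
s=1 if abs((robot.ik(tcp(0),ori(yv)) or [999]*6)[5])<abs((robot.ik(tcp(0),ori(-yv)) or [999]*6)[5]) else -1
R=ori(s*yv)
p=sensors.read_state()["eef_pos"]
robot.move_l([p[0],p[1],320],rate=250)
gripper_to(52,40)
robot.goto(tcp(0)+[0,0,150],R)
robot.move_l(tcp(0)+[0,0,40],rate=200)
print(robot.move_l(tcp(0),rate=60,contact_N=8))
gripper_to(0,40)
st=sensors.read_state();print(s,{k:np.round(st[k],1).tolist() for k in("time_s","eef_pos","gripper_width","grasp_force","wrist_force")})
c=read_camera("side");cv2.imwrite("pics/grip.png",cv2.resize(c["frame"][130:310,150:350,::-1],None,fx=3,fy=3,interpolation=cv2.INTER_CUBIC))
E
```

```text
1 [[21.0, 33.0, 99.0, -0.0, 48.0, -66.0], [19.0, 25.0, 96.0, -0.0, 59.0, -69.0], [10.0, 18.0, 95.0, -0.0, 67.0, -77.0]]
-1 [[21.0, 33.0, 99.0, -0.0, 48.0, 114.0], [19.0, 25.0, 96.0, -0.0, 59.0, 111.0], [10.0, 18.0, 95.0, -0.0, 67.0, 103.0]]Traceback (most recent call last):
  File "<stdin>", line 3, in <module>
ValueError: The truth value of an array with more than one element is ambiguous. Use a.any() or a.all()
```

```bash
python3 - <<'E'
from tray import *
R=ori(yv)
p=sensors.read_state()["eef_pos"]
robot.move_l([p[0],p[1],320],rate=250)
gripper_to(52,40)
robot.goto(tcp(0)+[0,0,150],R)
robot.move_l(tcp(0)+[0,0,40],rate=200)
print(robot.move_l(tcp(0),rate=60,contact_N=8))
gripper_to(0,40)
st=sensors.read_state();print({k:np.round(st[k],1).tolist() for k in("time_s","eef_pos","gripper_width","grasp_force","wrist_force")})
c=read_camera("side");cv2.imwrite("pics/grip.png",cv2.resize(c["frame"][130:310,150:350,::-1],None,fx=3,fy=3,interpolation=cv2.INTER_CUBIC))
E
```

```text
False
{'time_s': 9.0, 'eef_pos': [576.2, 258.9, 128.6], 'gripper_width': 11.0, 'grasp_force': 38.9, 'wrist_force': [-1.1, -2.8, 5.5]}
```

View pics/grip.png

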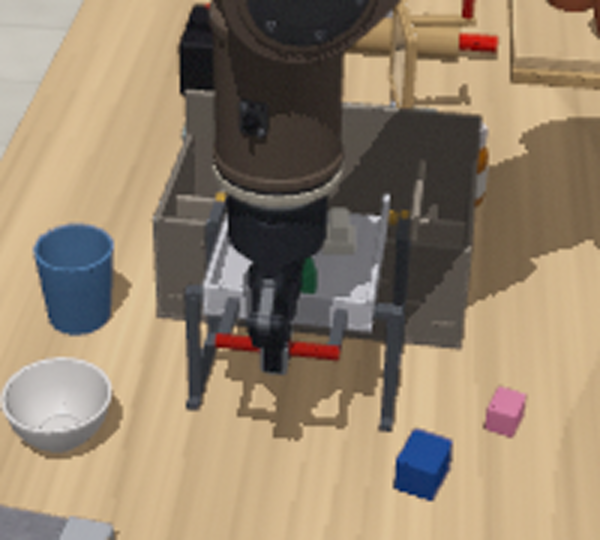

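The bar is between the pads at about (275,347) in the crop, with a finger width of 11 mm. Next I'll lift it along the arc.

```bash
python3 - <<'E'
from tray import *
for t in(.15,.3,.42,.54,.66,.78,.9,1.0,1.08):
    robot.move_l(tcp(t),rate=110 if t<.4 else 70)
    st=sensors.read_state();print(t,st["time_s"].__round__(2),np.round(st["wrist_force"],1),round(st["gripper_width"],1))
robot.wait(.4)
c=read_camera("side");d=read_camera("top")
a=cv2.resize(c["frame"][120:270,180:330,::-1],(500,500));b=cv2.resize(d["frame"][150:260,210:310,::-1],(300,330))
I=np.zeros((500,800,3),np.uint8);I[:,:500]=a;I[:330,500:]=b;cv2.imwrite("pics/up.png",I)
E
```

```text
0.15 9.46 [ 1.9  0.7 -2.3] 10.7
0.3 9.89 [ 1.9  7.5 -1.4] 10.7
0.42 10.4 [1.1 9.6 2.2] 10.1
0.54 10.91 [-0.6 14.7  5.3] 10.3
0.66 11.42 [-2.7 17.2 11.4] 10.5
0.78 11.93 [-3.5 21.2 19.4] 10.4
0.9 12.43 [-2.4 18.2 22.6] 10.4
1.0 12.88 [-2.8 16.6 24.5] 10.1
1.08 13.28 [-2.2 11.7 23.4] 10.2
```

View pics/up.png

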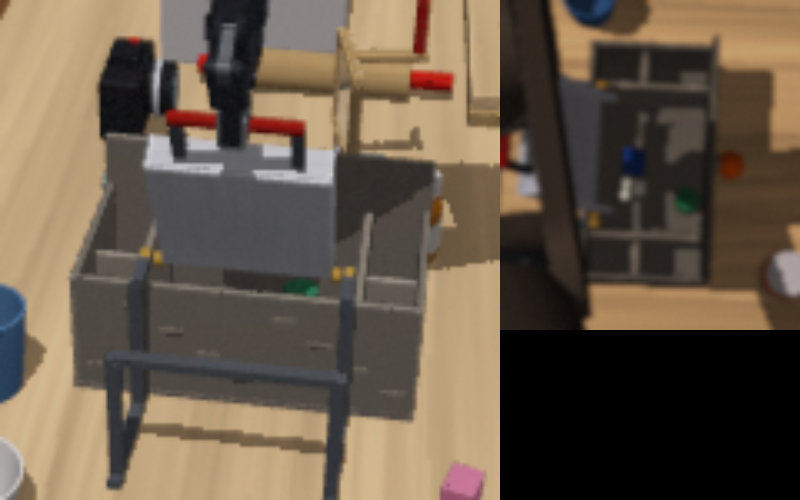

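All three pieces lie in the middle compartment: blue (630,160), white (627,187) and green (687,200) in the right inset. I'll lower the tray, release it, then move clear and measure the mirror.

```bash
python3 - <<'E'
from tray import *
for t in(.9,.7,.5,.3,.15,.05,0): robot.move_l(tcp(t),rate=120 if t>.1 else 50)
st=sensors.read_state();print(st["time_s"],np.round(st["wrist_force"],1),round(st["gripper_width"],1))
gripper_to(40)
robot.move_l(tcp(0)+[0,0,120],rate=200)
robot.goto([420,230,330],ori(yv))
import pickle
T=read_camera("top");S=read_camera("side");pickle.dump((T,S),open("cams.pkl","wb"))
print(sensors.read_state()["time_s"])
for k in("batch_knob","tray_hinge","tray_handle","lens","mirror_axis","mirror_peg","station","claybox"):
    for n,c in(("top",T),("side",S)): print(k,n,[(np.round(l["at"],1).tolist(),round(l["confidence"],2)) for l in landmark_of(k,n)[:2]])
a=cv2.resize(T["frame"][155:255,255:375,::-1],None,fx=5,fy=5,interpolation=cv2.INTER_CUBIC)
b=cv2.resize(S["frame"][100:270,190:340,::-1],(200,226))
I=np.zeros((500,800,3),np.uint8);I[:,:600]=a;I[:226,600:]=b;cv2.imwrite("pics/m.png",I)
E
```

```text
17.0833 [ 4.  -4.5  5.4] 10.7
19.0667
batch_knob top [([251.1, 209.9], 0.71), ([288.9, 205.4], 0.61)]
batch_knob side [([262.4, 179.5], 0.78)]
tray_hinge top []
tray_hinge side [([255.4, 201.8], 0.92), ([240.3, 244.5], 0.68)]
tray_handle top [([185.9, 199.0], 0.71), ([168.4, 174.2], 0.63)]
tray_handle side [([241.9, 246.6], 0.92)]
lens top [([338.0, 176.2], 0.73)]
lens side [([233.7, 144.5], 0.85)]
mirror_axis top [([340.0, 220.9], 0.81)]
mirror_axis side [([284.0, 149.6], 0.6)]
mirror_peg top [([349.5, 238.6], 0.51)]
mirror_peg side [([306.6, 124.7], 0.63)]
station top [([335.7, 223.4], 0.68), ([256.0, 201.8], 0.65)]
station side [([279.0, 176.2], 0.69)]
claybox top [([259.1, 206.8], 0.67), ([242.2, 154.7], 0.66)]
claybox side []
```

View pics/m.png

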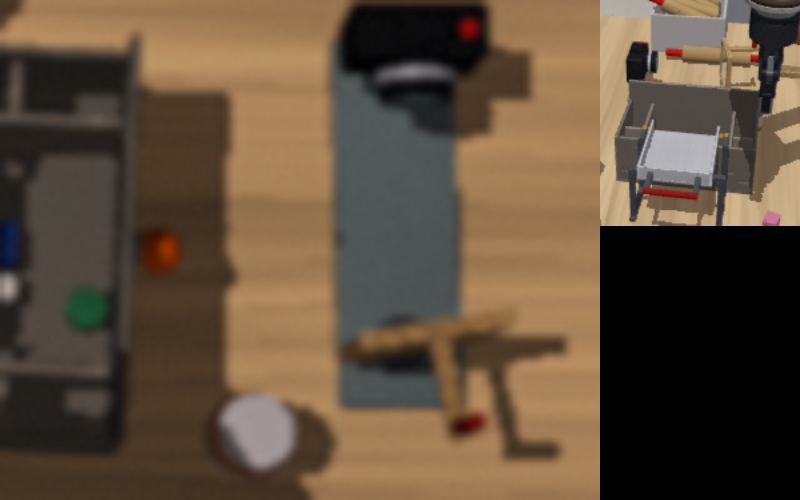

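The tray is flat and empty; its red bar is at (670,193) in the inset. The knob shows at (161,251), the peg at (467,424), the frame top from (345,352) to (512,318), and the plate's left edge from (333,45) to (342,405). Next I'll compute refined geometry from the saved frames.

```bash
python3 - <<'E'
import pickle
from seg import *
T,S=pickle.load(open("cams.pkl","rb"))
f=cv2.cvtColor(T["frame"],cv2.COLOR_RGB2HSV)
print("hsv knob",f[205,287],"plate",f[195,335],"plate2",f[215,330],"wood",f[195,310],"peg",f[239,348],"frame",f[222,335])
for sm in(190,210,225): print("knob",sm,[(b[0],b[1],on_z(T,b[1],100)[:2].round(1)) for b in blobs(T,[(0,14)],(281,192),(297,214),sm,110)])
# plate mask: hue teal
m=cv2.inRange(f,(75,15,20),(115,110,160));k=np.zeros_like(m);k[165:240,315:352]=1;m*=k
L=[];Rr=[]
for r in range(185,216):
    g=T["frame"][r].astype(float);d=g[:,0]-g[:,2]  # wood: R>>B ; plate: R<B
    seg=d[312:356]; x=np.arange(312,356)
    thr=(seg[15:20].mean()+np.r_[seg[:3]].mean())/2
    i=np.nonzero(seg<thr)[0]
    a=i[0];L.append((x[a]-1+(seg[a-1]-thr)/(seg[a-1]-seg[a]),r))
    thr=(seg[15:20].mean()+seg[-3:].mean())/2;i=np.nonzero(seg<thr)[0];a=i[-1];
    if a+1<len(seg): Rr.append((x[a]+(thr-seg[a])/(seg[a+1]-seg[a]),r))
for nm,E in(("L",L),("R",Rr)):
    P=np.array([on_z(T,p,10)[:2] for p in E]);c=np.polyfit(P[:,0],P[:,1],1);rr=P[:,1]-np.polyval(c,P[:,0]);ok=abs(rr)<2*abs(rr).mean()+.5
    c=np.polyfit(P[ok,0],P[ok,1],1);print(nm,"yaw",c[0].round(4),"y at x=500,600",np.polyval(c,[500,600]).round(1),"rms",rr[ok].std().round(2),ok.sum())
print("end", [on_z(T,[ (x+.5)/5-.5+255,(405.5)/5-.5+155],10)[:2].round(1).tolist() for x in(342,440)])
for sm in(120,170): print("peg top",[(b[0],b[1],on_z(T,b[1],212)[:2].round(1)) for b in blobs(T,[(0,6),(172,179)],(342,230),(356,246),sm,40)])
for b in blobs(S,[(0,6),(172,179)],(300,112),(315,140)): print("peg side",b,on_z(S,b[1],185).round(1),on_z(S,b[2],215).round(1))
for n,c in(("T",T),("S",S)): print(n,"axis pts pred",proj(c,[500,-316,100]).round(1),proj(c,[503,-308,100]).round(1))
print("frame ends z156",[on_z(T,[(u+.5)/5-.5+255,(v+.5)/5-.5+155],156)[:2].round(1).tolist() for u,v in((345,352),(512,318))])
E
```

```text
hsv knob [ 10 255 129] plate [90 23 87] plate2 [86 21 86] wood [ 15 122 149] peg [  2 223  79] frame [ 16 145 127]
knob 190 [(13, [288.0, 204.69], array([ 561.4, -121.7]))]
knob 210 [(13, [288.0, 204.69], array([ 561.4, -121.7]))]
knob 225 [(13, [288.0, 204.69], array([ 561.4, -121.7]))]
L yaw -0.0018 y at x=500,600 [-261.6 -261.7] rms 0.1 31
R yaw 0.0034 y at x=500,600 [-361.5 -361.2] rms 0.74 31
end [[453.8, -265.5], [454.5, -342.5]]
peg top [(12, [348.67, 239.25], array([ 426.5, -321.3]))]
peg top [(12, [348.67, 239.25], array([ 426.5, -321.3]))]
peg side (13, [305.15, 133.46], [305.5, 131.9], [304.7, 135.2]) [ 431.2 -276.4  185. ] [ 432.2 -228.1  215. ]
T axis pts pred [340.1 221.5] [337.9 220.7]
S axis pts pred [283.3 148.9] [282.3 150. ]
frame ends z156 [[480.4, -245.2], [506.2, -366.0]]
```

Estimates: mirror axis about (502,-311.5) with station yaw about 0, and the knob at (560.5,-122.5). That puts the target q at about 26.4°. I'll grip the peg at rest, then find the rest stop by feel to calibrate the tangential offset.

```bash
cat > mir.py <<'E'
from h import *
AX=np.array([502,-311.5]);KN=np.array([560.5,-122.5]);z=np.array([0,0,-1.])
def rt(phi): return np.array([-np.cos(phi),-np.sin(phi),0]),np.array([np.sin(phi),-np.cos(phi),0])
def pose(q,dt=0,s=1,up=0,dr=0):
    phi=np.radians(10+q);r,t=rt(phi);y=s*t
    return np.array([*AX,190-robot.pinch_z+up])+(75+dr)*r+dt*t,np.c_[np.cross(y,z),y,z]
def st(tag=""):
    s=sensors.read_state();r,t=rt(np.radians(10));f=s["wrist_force"];print(tag,round(s["time_s"],2),np.round(s["eef_pos"],2).tolist(),"w",round(s["gripper_width"],1),"g",round(s["grasp_force"],1),"f",np.round(f,2).tolist());return s
E
python3 - <<'E'
from mir import *
best=None
for s in(1,-1):
    js=[robot.ik(*pose(q,s=s)) for q in(0,30)];print(s,[None if j is None else np.round(j).tolist() for j in js])
    if all(j is not None for j in js):
        m=max(abs(j[5]) for j in js)
        if best is None or m<best[0]: best=(m,s)
s=best[1];print("s",s)
robot.goto(*pose(0,s=s,up=140))
gripper_to(50,40)
p,R=pose(0,s=s)
robot.move_l(p+[0,0,45],rate=200);st("above")
print(robot.move_l(p,rate=60,contact_N=8));a=st("down")
gripper_to(0,40);b=st("closed")
p,R=pose(8,s=s);robot.move_l(p,R,rate=40);st("q8")
E
```

```text
1 [[-40.0, 23.0, 110.0, -0.0, 47.0, 40.0], [-42.0, 25.0, 105.0, -0.0, 49.0, 8.0]]
-1 [[-40.0, 23.0, 110.0, -0.0, 47.0, -140.0], None]
s 1
above 22.75 [428.5, -324.75, 216.95] w 50.3 g 0.0 f [0.86, 0.37, -0.33]
False
down 23.65 [428.27, -324.62, 171.47] w 50.3 g 0.0 f [-0.69, 0.53, 0.31]
closed 24.07 [428.53, -325.69, 171.79] w 12.7 g 39.5 f [-0.53, -8.34, -0.36]
q8 24.48 [430.76, -334.93, 171.72] w 12.8 g 40.2 f [-1.36, -0.87, 7.08]
```

```bash
python3 - <<'E'
from mir import *
R=pose(0)[1];r,t=rt(np.radians(10))
for d in(6,3,1.5,0.5,-.5,-1.5):
    robot.move_l(pose(0,dt=d)[0],R,rate=30);robot.wait(.25)
    s=sensors.read_state();p=np.array(s["eef_pos"]);print(d,round(s["time_s"],2),"t",((p[:2]-AX)@t[:2]).round(2),"r",((p[:2]-AX)@r[:2]).round(2),"ft",(s["wrist_force"]@t).round(2),"fr",(s["wrist_force"]@r).round(2))
E
```

```text
6 25.02 t 5.5 r 75.02 ft -3.87 fr 0.58
3 25.52 t 3.01 r 75.09 ft -0.44 fr 2.36
1.5 26.02 t 1.74 r 75.12 ft 1.75 fr 3.41
0.5 26.52 t 1.27 r 75.09 ft 6.84 fr 6.07
-0.5 27.02 t 1.11 r 75.25 ft 13.19 fr 7.43
-1.5 27.52 t 0.98 r 75.2 ft 19.67 fr 8.78
```

The rest stop is at a tangential offset of about 1.45 mm. I'll also touch the peg radially with closed fingers to pin down the axis x.

```bash
python3 - <<'E'
from mir import *
R=pose(0)[1];r,t=rt(np.radians(10))
robot.move_l(pose(0,dt=1.45)[0],R,rate=30);gripper_to(45)
robot.move_l(pose(0,dt=1.45,dr=36)[0],R,rate=100);gripper_to(0)
def pr(tag):
    s=sensors.read_state();p=np.array(s["eef_pos"]);print(tag,round(s["time_s"],2),"t",((p[:2]-AX)@t[:2]).round(2),"r",((p[:2]-AX)@r[:2]).round(2),"fr",(s["wrist_force"]@r).round(2),"w",s["gripper_width"])
pr("out")
print(robot.move_l(pose(0,dt=1.45,dr=26)[0],R,rate=60,contact_N=6));pr("near")
print(robot.move_l(pose(0,dt=1.45,dr=13)[0],R,rate=15,contact_N=6));pr("touch")
robot.wait(.15);pr("touch2")
robot.move_l(pose(0,dt=1.45,dr=34)[0],R,rate=80)
E
```

```text
out 29.19 t 1.39 r 110.87 fr -0.33 w 0.27639091872758775
False
near 29.51 t 1.42 r 100.49 fr -0.73 w -0.0015935096947415955
True
touch 30.07 t 1.11 r 94.26 fr 3.44 w -0.047116835538555016
touch2 30.22 t 0.97 r 94.45 fr 2.31 w -0.03825838131418065
```

```bash
sed -i 's/^AX=.*;KN=[^;]*;/AX=np.array([501.1,-313.1]);KN=np.array([560.,-123.1]);/' mir.py
python3 - <<'E'
from mir import *
d=KN-AX;Q=(np.degrees(np.arctan2(d[1],d[0]))-20)/2;print("Q",Q)
gripper_to(45,60)
robot.move_l(*pose(0),rate=100);gripper_to(0,60);st("grip")
for q in(6,12,18,24,Q): robot.move_l(*pose(q),rate=45)
robot.wait(.3)
def tan():
    s=st("hold");p=np.array(s["eef_pos"])[:2]-AX;r,t=rt(np.radians(10+Q));print("t",(p@t[:2]).round(2),"r",(p@r[:2]).round(2),"ft",(s["wrist_force"]@t).round(2));return p@t[:2]
e=tan();robot.move_l(*pose(Q,dt=-e),rate=30);robot.wait(.3);tan()
T=read_camera("top");S=read_camera("side")
a=cv2.resize(T["frame"][185:255,280:370,::-1],(480,373),interpolation=cv2.INTER_CUBIC)
b=cv2.resize(S["frame"][90:190,225:325,::-1],(320,320),interpolation=cv2.INTER_CUBIC)
I=np.zeros((373,800,3),np.uint8);I[:,:480]=a;I[:320,480:]=b;cv2.imwrite("pics/hold.png",I)
E
```

```text
Q 26.388281904434272
grip 31.92 [426.91, -326.14, 171.41] w 12.6 g 58.4 f [-1.67, -0.05, 2.23]
hold 33.77 [440.4, -357.34, 171.41] w 12.4 g 59.0 f [-4.34, -1.32, 5.04]
t -0.4 r 75.11 ft -1.51
hold 34.32 [440.58, -357.54, 171.4] w 12.2 g 59.1 f [-4.27, 0.6, 4.97]
t -0.13 r 75.09 ft -3.02
```

View pics/hold.png

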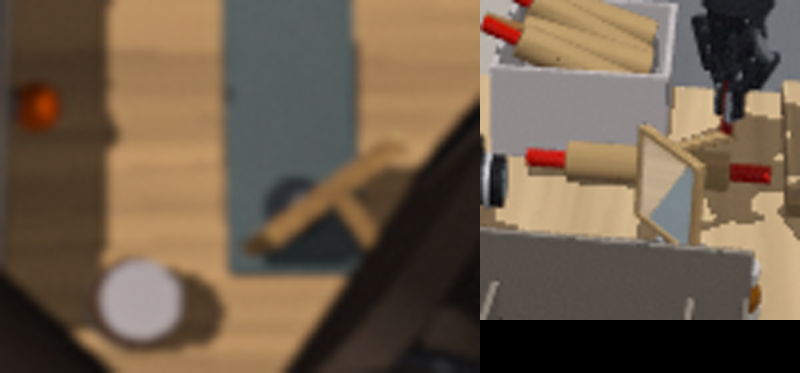

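The peg is held in the pads at about (728,128) in the right inset. The frame top runs (248,248) to (400,148), which by eye is close to the expected 36.4°. I'll check it with a line fit against the rest picture.

```bash
python3 - <<'E'
import pickle
from mir import *
T0,_=pickle.load(open("cams.pkl","rb"));T1=read_camera("top")
def edge(c,c0,c1,guess):
    P=[]
    for col in range(c0,c1):
        r0=guess(col);g=c["frame"][:,col].astype(float);d=g[:,0]-g[:,2];rows=np.arange(int(r0)-7,int(r0)+4)
        v=d[rows];k=np.argmax(np.diff(v));lo=v[:max(k-1,1)].mean();hi=v[k:k+3].max();th=(lo+hi)/2
        i=[j for j in range(len(v)-1) if v[j]<th<=v[j+1]]
        if i: i=i[0];P.append((col,rows[i]+(th-v[i])/(v[i+1]-v[i])))
    W=np.array([on_z(c,p,156)[:2] for p in P]);m=np.ones(len(W),bool)
    for _ in range(3):
        k=np.polyfit(W[m,1],W[m,0],1);e=W[:,0]-np.polyval(k,W[:,1]);m=abs(e)<2*e[m].std()+.3
    print(np.degrees(np.arctan(-k[0])).round(2),"x at y=-313:",np.polyval(k,-313).round(1),m.sum(),len(W),e[m].std().round(2));
ln=lambda a,b:(lambda c:a[1]+(c-a[0])*(b[1]-a[1])/(b[0]-a[0]))
edge(T0,327,345,ln((324,225.4-1.5),(357.4,218.6-1.5)))
s=90/480;edge(T1,330,346,ln((280+248*s,185+248*s-1.5),(280+400*s,185+148*s-1.5)))
st()
E
```

```text
9.86 x at y=-313: 505.0 18 18 0.44
36.18 x at y=-313: 509.6 15 16 0.49
 34.47 [440.54, -357.53, 171.38] w 12.7 g 59.1 f [-5.02, -0.01, 5.09]
```

The fit gives 9.9° at rest and 36.2° now, against a target of 36.4°. Everything agrees, so I'm handing in while holding.

```bash
python3 -c "
from bench import ticket
print(ticket.sign_off())"
```

```text
the job is handed in; nothing more can be done
None
```

I handed the job in at about 34.5 s with all three pieces in the middle compartment, the tray back down flat, and the mirror held by its peg facing about 36.2° (target 36.4°, for the knob centred); the result of the judging was not shown.

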